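Tend the salt keepers: turn the hot discs, half-close the lid, store the cool ones

TASK

Tend the terracotta salt keepers halfway through drying: with the turner, turn over every disc on the hot plate so that each lies there foot up (they are hot, so keep the gripper off them), then lay the turner back on its rest as it was and fold the plate's lid down to stand open at about 45 degrees. Put the cool keepers lying on the bamboo board away by kind, the square sticks in the rectangular wooden tray and the round pellets in the round white dish, and leave the other things on the counter where they are.

Things in the scene. Friction and masses are not known exactly. Their poses are not given: they have to be found in the camera images.
- disc0: hot terracotta disc (65 g; two or three of the three are present): plate 64 mm across, 8 mm thick, with a round foot 32 mm across, 5 mm high in the middle of one face. Origin in the middle of the plate, z away from the foot. At the start it stands on its foot (z up, origin 9 mm above the hot surface, a 5 mm gap, 16 mm deep, under its edge); turned, it lies on its plain face (origin 4 mm up)
- disc1: hot terracotta disc (65 g; two or three of the three are present): plate 64 mm across, 8 mm thick, with a round foot 32 mm across, 5 mm high in the middle of one face. Origin in the middle of the plate, z away from the foot. At the start it stands on its foot (z up, origin 9 mm above the hot surface, a 5 mm gap, 16 mm deep, under its edge); turned, it lies on its plain face (origin 4 mm up)
- disc2: hot terracotta disc (65 g; two or three of the three are present): plate 64 mm across, 8 mm thick, with a round foot 32 mm across, 5 mm high in the middle of one face. Origin in the middle of the plate, z away from the foot. At the start it stands on its foot (z up, origin 9 mm above the hot surface, a 5 mm gap, 16 mm deep, under its edge); turned, it lies on its plain face (origin 4 mm up)
- stick0: cool terracotta stick keeper, 60 x 16 x 16 mm, square section, 30 g; origin in the middle of its underside at the start, x along it. Of the six cool keepers (three sticks, three pellets) three to six are present
- stick1: cool terracotta stick keeper, 60 x 16 x 16 mm, square section, 30 g; origin in the middle of its underside at the start, x along it. Of the six cool keepers (three sticks, three pellets) three to six are present
- stick2: cool terracotta stick keeper, 60 x 16 x 16 mm, square section, 30 g; origin in the middle of its underside at the start, x along it. Of the six cool keepers (three sticks, three pellets) three to six are present
- pellet0: cool terracotta pellet keeper, a plain squat cylinder 30 mm across and 18 mm high, 25 g; origin in the middle of its underside at the start, z along its axis. Of the six cool keepers (three sticks, three pellets) three to six are present
- pellet1: cool terracotta pellet keeper, a plain squat cylinder 30 mm across and 18 mm high, 25 g; origin in the middle of its underside at the start, z along its axis. Of the six cool keepers (three sticks, three pellets) three to six are present
- pellet2: cool terracotta pellet keeper, a plain squat cylinder 30 mm across and 18 mm high, 25 g; origin in the middle of its underside at the start, z along its axis. Of the six cool keepers (three sticks, three pellets) three to six are present
- board_top (a point): middle of the top of the fixed bamboo board on which the cool keepers lie, 165 mm (x) by 225 mm (y), its top 10 mm above the counter
- tray_in (a point): middle of the inner floor (5 mm above the counter) of the fixed, shallow rectangular wooden tray, 130 mm (x) by 110 mm (y) outside, 28 mm high, walls 5 mm
- dish_in (a point): middle of the inner floor (5 mm above the counter) of the fixed, shallow round white dish, 116 mm across the rim and 100 mm at the foot outside, 28 mm high, walls 4 mm
- turner: steel offset turner (spatula), black handle, 0.13 kg. Origin in the middle of the handle, x towards the blade, z up. Handle 120 mm long (x -60 to 60), 20 mm wide, 16 mm high; an 8 mm round neck drops from x 80 to x 108; flat blade 50 mm wide, 2 mm thick, x 100 to 185, its underside 43 mm below the origin
- turner_tip (a point): middle of the front edge of the turner's blade, on its underside (185 mm ahead of and 43 mm below the turner's origin); axes as the turner's
- rest_home (a point): where the turner's origin lies when on its rest, 49 mm above the counter; axes as the turner's then. The rest (fixed): bamboo tray 290 x 85 x 6 mm on which the blade lies, and a notched steel upright, 8 mm thick, 47 mm behind this point (-x), that carries the handle between two ears 34 mm apart that rise 14 mm above the handle's underside
- plate_top (a point): middle of the flat hot surface, 45 mm above the counter, of the fixed drying plate, a low steel appliance 280 mm (x) by 280 mm (y); y points from its front to its back, where the lid is hinged. A rim 6 mm thick and 10 mm high runs along both x sides and the back (+y) edge, none along the front (-y)
- lid_hinge (a point): middle of the lid's hinge line, which runs along the plate's x, 150 mm behind the plate's middle and 62 mm above the counter; axes as the plate's (it does not turn with the lid)
- lid_handle (a point): middle of the lid's handle, a round black bar 12 mm thick and 140 mm long parallel to the hinge, 264 mm from the hinge line, 36 mm beyond the lid's free edge, on two posts 8 mm thick 55 mm either side of this point; moves with the lid
- lid (a joint): opening angle of the lid (rad): 0 closed, flat over the plate; 1.57 upright; grows as it opens, to 2.2 leaning back. The stiff hinge stays where it is left; moving it takes about 2 to 5 N at the handle. The lid is a sheet 284 x 228 mm, 4 mm thick
- mill: silver-plated pepper mill, 62 mm in diameter, 172 mm high, bystander; origin in the middle of its underside
- salt_pig: blue stoneware salt pig, 120 mm in diameter, 98 mm high, bystander; origin in the middle of its underside
- mill_base: round bamboo mill base, 90 mm in diameter, 14 mm high, bystander; origin in the middle of its underside
- tamper: steel tamping disc, 58 mm in diameter with a small knob, 50 mm high, bystander; origin in the middle of its underside
Things that resemble listed ones, but are neither listed nor needed, are in the scene too. Of the things that look like the part that bears tray_in, take the one that is farthest from the robot's base at the start.

How it is judged:
On the way:
1. every disc present has been turned over and lies foot up on the drying plate, the lid still up (angle between each of disc0, disc1, disc2's own z axis and vertical above 2.95 rad and z of disc0 in the frame of plate_top between 0 and 0.009 m and y of disc0 in the frame of plate_top between -0.14 and 0.14 m and x of disc0 in the frame of plate_top between -0.14 and 0.14 m and z of disc1 in the frame of plate_top between 0 and 0.009 m and y of disc1 in the frame of plate_top between -0.14 and 0.14 m and x of disc1 in the frame of plate_top between -0.14 and 0.14 m and z of disc2 in the frame of plate_top between 0 and 0.009 m and y of disc2 in the frame of plate_top between -0.14 and 0.14 m and x of disc2 in the frame of plate_top between -0.14 and 0.14 m and value of joint lid above 1.2 rad), for 0.3 s.
At the end, for the whole second after the job is handed in: every disc lies flat on the hot plate, foot up (within 11 degrees); every stick is in the tray, every pellet in the dish; the turner is on its rest, upright, within 30 mm and 14 degrees of where it was; the lid stands open at 45 degrees, give or take 10; all at rest (angle between each of disc0, disc1, disc2's own z axis and vertical above 2.95 rad and z of disc0 in the frame of plate_top between 0 and 0.009 m and y of disc0 in the frame of plate_top between -0.14 and 0.14 m and x of disc0 in the frame of plate_top between -0.14 and 0.14 m and z of disc1 in the frame of plate_top between 0 and 0.009 m and y of disc1 in the frame of plate_top between -0.14 and 0.14 m and x of disc1 in the frame of plate_top between -0.14 and 0.14 m and z of disc2 in the frame of plate_top between 0 and 0.009 m and y of disc2 in the frame of plate_top between -0.14 and 0.14 m and x of disc2 in the frame of plate_top between -0.14 and 0.14 m and x of stick0 in the frame of tray_in between -0.06 and 0.06 m and y of stick0 in the frame of tray_in between -0.05 and 0.05 m and z of each of stick0, stick1, stick2 in the frame of tray_in below 0.037 m and x of stick1 in the frame of tray_in between -0.06 and 0.06 m and y of stick1 in the frame of tray_in between -0.05 and 0.05 m and x of stick2 in the frame of tray_in between -0.06 and 0.06 m and y of stick2 in the frame of tray_in between -0.05 and 0.05 m and horizontal distance between each of pellet0, pellet1, pellet2 and dish_in below 0.054 m and z of each of pellet0, pellet1, pellet2 in the frame of dish_in below 0.037 m and linear speed of each of disc0, disc1, disc2, stick0, stick1, stick2, pellet0, pellet1, pellet2, turner below 0.02 m/s and distance between turner and rest_home below 0.03 m and angle between the x axis of turner and the x axis of rest_home, either way round below 0.25 rad and angle between turner's own z axis and vertical below 0.2 rad and value of joint lid between 0.611 and 0.96 rad and velocity of joint lid below 0.05 rad/s); the robot touches nothing.
It fails at once if the gripper or the arm touches a hot disc (contact force between any of the fingers, the arm and disc0 above 0.3 N or contact force between any of the fingers, the arm and disc1 above 0.3 N or contact force between any of the fingers, the arm and disc2 above 0.3 N).
It fails at once if a bystander (mill, salt pig, mill base, tamper) is moved more than 25 mm or tipped (distance of any of mill, salt_pig, mill_base, tamper from where it was at the start of the episode above 0.025 m or angle between any of mill, salt_pig, mill_base, tamper's own z axis and vertical above 0.4 rad).
Of disc0, disc1, disc2 only 2 to 3 are there at a start; the rules pass over those that are not, and their reading is None.
Of stick0, stick1, stick2, pellet0, pellet1, pellet2 only 3 to 6 are there at a start; the rules pass over those that are not, and their reading is None.
At some moment in a run one of disc0, disc1, disc2, stick0, stick1, stick2, pellet0, pellet1, pellet2 may be knocked a few centimetres aside while the robot is not near it.
It also fails if it takes over 210 s, if anything falls off the work surface, if the arm or the gripper's body presses on something with over 40 N, if the wrist force passes 120 N, or if a joint passes its speed limit or range.

ROBOT

A 6-joint arm with a two-finger parallel gripper is mounted at the origin on the work surface. World frame = base frame: x ahead of the robot, y to its left, z up, the work surface at z = 0. Lengths are in m, angles in rad, forces in N, time in s.
With the tool pointing down it reaches from about 0.25 to 0.775 m from the base axis. Payload 8.9 kg.
Tool frame: the origin (TCP) lies at the centre of the arm's flange, where the gripper is bolted on; the fingertips stand 173 mm ahead of it and the grasp point (between the pads) lies 155 mm ahead of it; z points along the fingers, y is the line along which they close (so a half turn about z gives the same grasp; the last joint's range is limited). The gripper opens to 85 mm and grips with 20 to 120 N. Pads are 22 mm wide; open, the fingers measure 114 mm over their backs; the gripper's body (76 mm by 85 mm) begins 54 mm behind the grasp point. The pads swing forward as they close: fully open they stand 13 mm farther back than shut.
Start: joints at [-1.467, 0.291, -0.153, 1.127, 0, 1.431], TCP at [0.126, -0.51, 0.405] pointing down, gripper open.
Joint ranges: [-2.52, 2.52], [-0.91, 1.74], [-1.3, 1.37], [-1.96, 2.02], [-1.52, 1.47], [-3.14, 3.14]. Speed limits (rad/s): [2.22, 2.22, 2.79, 3.14, 3.14, 3.14].

INTERFACE

Orientations are given as a 3x3 rotation matrix whose columns are the frame's x, y, z axes.
In Python, from plant import env, cams gives the robot as it stands. The module is installed in compiled form; this text tells all that it offers.
- The arm moves only by the tool move_arm, never from a script. Its arguments are lists of equal length, an entry for each row: "linear": the shift along the world's x, y, z in mm, a list of three; "yaw": the turn about the world's z in rad. In form: {"linear": [[dx, dy, dz], ...], "yaw": [yaw, ...]}. A call has 1 to 10 rows; each row shifts and turns the commanded pose from where the row before left it; what a row does not reach is not made up. A row lasts 1/10 s, in which the tool goes at most 50 mm and 8.59 degrees, less where a joint would pass 70% of its speed; a pose out of reach is approached as far as the arm can. A call with a gripper value outside its range is refused whole. "grip" is the opening, from 0 (shut) to 1 (fully open), set as the call begins (left out, the last holds). The fingers move at their own pace and stop on an object; the grip force is fixed at half the most. Time passes only in rows, so rows that do not move let the fingers close. It gives the time, the measured TCP pose, the force, the opening and the grip force at its end, in the units of the state.
- env.sense(): the state, without advancing time (a new reading comes with each control period).
- cams.capture(name): name is "scene" or "top"; returns (picture, depth): 420x560x3 uint8, red, green, blue; 420x560 float32, m along the optical axis (not along the pixel's ray), 0 where there is no reading.
- cams.camera_params(name): a dict with "vertical_fov" (degrees; the focal length in pixels is half the picture's height over the tangent of half this angle, whatever the lens; pixels are square), "cx", "cy" (the principal point, pixels), "cam_to_world" (4x4, takes a point from camera to world coordinates). Camera axes: x right, y up, looking along -z (the intrinsics and any distortion apply to the point x, -y, -z); pixel columns grow to the right and rows downward; lengths in m; the calibration is good to about 2 mm. A picture is of the moment at which its call begins. camera_params takes no time and is no camera call.
- env.job_done(): hands the job in; it is judged then, once.
The state is a dict: "t": time; "joint_positions": joint angles; "qvel": joint speeds; "joint_torque": joint torques, N m; "eef_pos": TCP position; "tcp_rot": TCP orientation; "wrist_force": force on the tool from outside, world axes, zero at the start; "moment": the same for the moment, N m; "gripper_width": finger opening in m; "finger_force": force on a finger pad.
Only numpy, scipy, OpenCV 4.12 (cv2) and the standard library are available. Lean on these libraries where they do the work, as an engineer would, in place of code of your own. Each camera call takes 0.05 s, during which the arm holds its last target. There are 200 camera calls.

## Working session

There is one attempt and no reset: what is moved stays moved. The work goes in short steps, Python scripts to look and compute and a tool call to move; the robot and the scene stay as the last step left them, time stands still between calls to the robot, and variables do not carry over. Pictures are saved under pics/ and viewed, at most 14 in all, crops included, and the job is handed in when it is done.

Besides the shell and the picture viewer there is one more tool, called after "Request:" as name(argument=value, ...) on one line, values as JSON. move_arm: Moves the arm, as the interface text tells. Its arguments: {"type":"object","properties":{"linear":{"type":"array","items":{"type":"array","items":{"type":"number"}}},"yaw":{"type":"array","items":{"type":"number"}},"grip":{"type":"number"}},"required":["linear","yaw"]}

I'll start by looking at both cameras.

```bash
mkdir -p pics
cat > h.py <<'E'
import numpy as np, cv2
from plant import env, cams
def cap(n):
    im,d=cams.capture(n); p=cams.camera_params(n)
    f=d.shape[0]/2/np.tan(np.radians(p['vertical_fov'])/2)
    v,u=np.mgrid[:d.shape[0],:d.shape[1]]
    c=np.stack([(u-p['cx'])/f*d,-(v-p['cy'])/f*d,-d,np.ones_like(d)],-1)
    W=(c@np.array(p['cam_to_world']).T)[...,:3]; W[d==0]=np.nan
    return im,d,W,p
def save(n,im,s=1.4): cv2.imwrite('pics/'+n+'.png',cv2.resize(im[...,::-1],None,fx=s,fy=s,interpolation=cv2.INTER_CUBIC))
E
python3 - <<'E'
from h import *
for n in ['scene','top']:
    im,d,W,p=cap(n); save(n+'0',im); np.savez('pics/'+n+'0.npz',im=im,d=d,W=W); print(n,p)
s=env.sense(); print(s['t'],s['eef_pos'],s['tcp_rot'],s['gripper_width'])
E
```

```text
scene {'vertical_fov': 45.5638178481588, 'cx': 276.7769395352551, 'cy': 214.5352677812122, 'cam_to_world': array([[-6.57371219e-02, -5.97832251e-01,  7.98921292e-01,
         1.64235844e+00],
       [ 9.97836780e-01, -3.98869469e-02,  5.22569811e-02,
         5.34931976e-02],
       [ 6.25622545e-04,  8.00628273e-01,  5.99161061e-01,
         9.06082142e-01],
       [ 0.00000000e+00,  0.00000000e+00,  0.00000000e+00,
         1.00000000e+00]])}
top {'vertical_fov': 48.403546024560505, 'cx': 283.8369550783873, 'cy': 212.8186508440341, 'cam_to_world': array([[ 0.01340325,  0.99844274, -0.05415207,  0.41791384],
       [-0.99973014,  0.01235352, -0.01967319, -0.04996025],
       [-0.01897358,  0.05440114,  0.99833888,  1.5166265 ],
       [ 0.        ,  0.        ,  0.        ,  1.        ]])}
0.1 [ 0.1262086  -0.50941541  0.40419234] [[ 9.70667715e-01  2.40424989e-01 -1.05567431e-04]
 [ 2.40424950e-01 -9.70667056e-01  1.14444439e-03]
 [ 1.72682204e-04 -1.13625627e-03 -9.99999340e-01]] 0.08521493757818106
```

View pics/scene0.png

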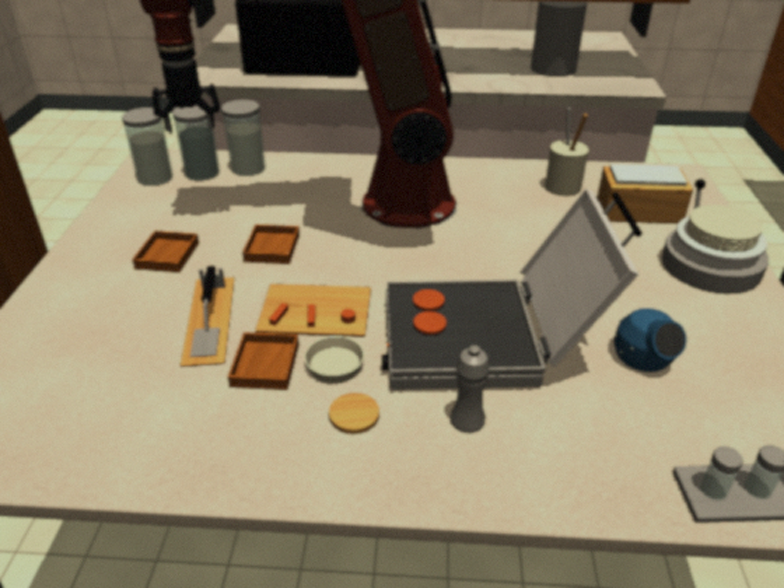

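View pics/top0.png

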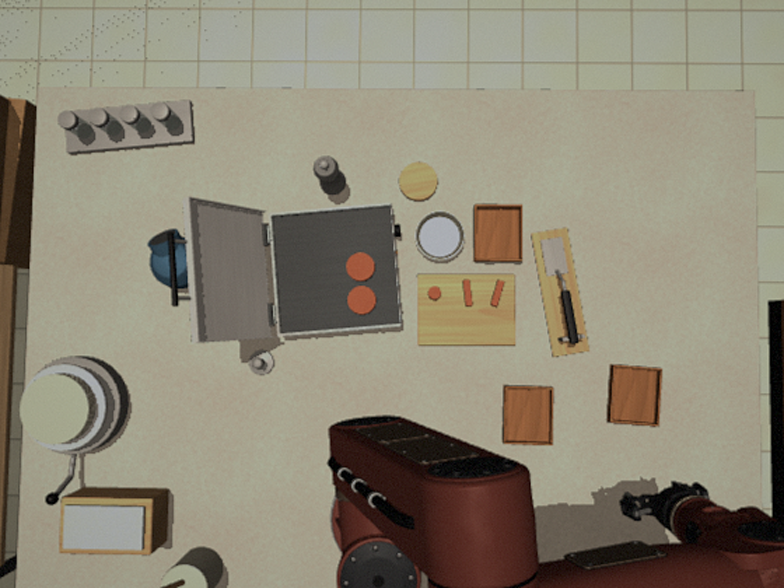

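Scene view (1.4x pixels): arm at the upper left, plate with two discs at (428,300) and (430,323), and the lid leaning back. Board with two sticks and one pellet at (279,314), (311,315) and (348,315). Turner on its rest at (208,315).
Tray candidates in the top view: (498,233), (528,414) and (635,395). The one at (498,233) is farthest from the base, since up in the picture is +x. I'll confirm that with numbers and a crop.

Run:
```python
from h import *
z=np.load('pics/top0.npz'); im,W=z['im'],z['W']; hsv=cv2.cvtColor(im,cv2.COLOR_RGB2HSV)
def comps(m,name,amin=15):
    n,l,st,c=cv2.connectedComponentsWithStats(m.astype(np.uint8))
    for i in range(1,n):
        if st[i,4]<amin: continue
        P=W[l==i]; P=P[~np.isnan(P).any(1)]
        if len(P)<10: continue
        (cx,cy),(w,h),a=cv2.minAreaRect((P[:,:2]*1000).astype(np.float32)); 
        print(name,'px',c[i].round(),'n',st[i,4],'mean',(P.mean(0)*1000).round(),'rect',round(cx),round(cy),round(w),round(h),'ang',round(a,1),'zmed',round(np.median(P[:,2])*1000,1))
H,S,V=[hsv[...,i].astype(int) for i in range(3)]
for nm,(u,v) in dict(disc=(361,266),stick=(467,292),tray=(498,233),board=(450,330),blade=(555,250),handle=(570,310)).items():
    print(nm,hsv[int(v/1.4),int(u/1.4)],im[int(v/1.4),int(u/1.4)],(W[int(v/1.4),int(u/1.4)]*1000).round())
X,Y,Z=W[...,0],W[...,1],W[...,2]
terr=(S>175)&(H<12)&(V>130)
comps(terr,'terr')
comps((Z>0.020)&(Z<0.036)&(X>0.2)&(Y<-0.05)&(X<0.8)&(H<20)&(S>90),'trayrim')
comps((Z>0.020)&(Z<0.036)&(X>0.4)&(Y<0.02)&(X<0.8)&(S<70),'dish')
comps((Z>0.006)&(Z<0.016)&(S>60)&(X>0.3)&(Y<0.1)&(X<.8),'flat10')
comps((V<50)&(Z>0.03)&(Z<0.075)&(Y<-.2)&(X>.3),'turnhandle')
comps((S<60)&(V>70)&(Z<0.02)&(Z>.003)&(X>.35)&(Y<-0.15)&(X<.75),'blade')
comps((Z>0.047)&(Z<0.062)&(X>0.3)&(X<.8)&(Y>-.05)&(Y<.5)&(S<60)&(V>110),'platerim')
comps((Z>0.035)&(Z<0.05)&(X>0.3)&(X<.8)&(Y>-.05)&(Y<.5),'platetop')
b=im[int(180/1.4):int(460/1.4),int(380/1.4):int(680/1.4)]; save('crop1',b,3.5)
# lid
m=(Z>0.08)&(X>.35)&(X<.8)&(Y>.1)&(Y<.6)
P=W[m]; 
for lo in np.arange(.1,.6,.04):
    q=P[(P[:,1]>lo)&(P[:,1]<lo+.04)]
    if len(q): print('lid y',round(lo,2),len(q),'zmed',np.median(q[:,2]).round(3),'x',q[:,0].min().round(3),q[:,0].max().round(3))
```

```text
disc [  8 162 162] [162  87  59] [567.  63.  65.]
stick [  8 158 166] [166  90  63] [ 516. -177.   30.]
tray [ 12 149 152] [152  99  63] [ 655. -250.    3.]
board [ 24  95 169] [169 157 106] [ 430. -141.   12.]
blade [ 21  31 157] [157 151 138] [ 617. -382.    5.]
handle [10 21 37] [37 35 34] [ 476. -405.   55.]
trayrim px [359. 166.] n 215 mean [ 650. -261.   27.] rect 653 -248 128 107 ang 0.5 zmed 27.3
trayrim px [339. 162.] n 16 mean [ 662. -195.   28.] rect 662 -195 48 1 ang 0.9 zmed 28.0
trayrim px [333. 208.] n 86 mean [ 515. -178.   27.] rect 516 -178 58 16 ang 8.2 zmed 26.5
trayrim px [355. 209.] n 91 mean [ 515. -246.   27.] rect 515 -247 16 59 ang 73.0 zmed 26.6
trayrim px [310. 208.] n 68 mean [ 514. -103.   28.] rect 514 -102 27 27 ang 45.5 zmed 27.2
trayrim px [454. 284.] n 281 mean [ 281. -559.   27.] rect 288 -557 114 129 ang 86.0 zmed 27.5
trayrim px [379. 288.] n 167 mean [ 266. -324.   28.] rect 252 -318 109 103 ang 89.8 zmed 27.6
dish px [314. 166.] n 216 mean [ 649. -115.   27.] rect 646 -114 114 112 ang 72.4 zmed 26.9
flat10 px [298. 131.] n 366 mean [767. -62.  
[... 4657 characters left out ...]
.] rect 349 294 15 16 ang 29.7 zmed 49.9
platetop px [237. 132.] n 28 mean [755. 133.  42.] rect 756 134 18 45 ang 9.9 zmed 42.1
platetop px [238. 191.] n 6204 mean [566. 125.  45.] rect 564 115 275 289 ang 4.4 zmed 45.1
platetop px [184. 259.] n 38 mean [349. 293.  46.] rect 349 294 22 22 ang 2.7 zmed 46.0
lid y 0.1 191 zmed 0.149 x 0.746 0.794
lid y 0.14 98 zmed 0.15 x 0.747 0.795
lid y 0.22 3 zmed 0.085 x 0.409 0.409
lid y 0.26 726 zmed 0.097 x 0.405 0.688
lid y 0.3 1930 zmed 0.149 x 0.399 0.687
lid y 0.34 2222 zmed 0.221 x 0.397 0.684
lid y 0.38 590 zmed 0.268 x 0.465 0.68
lid y 0.42 95 zmed 0.089 x 0.536 0.61
lid y 0.46 281 zmed 0.093 x 0.529 0.642
lid y 0.5 188 zmed 0.091 x 0.535 0.629
```

View pics/crop1.png

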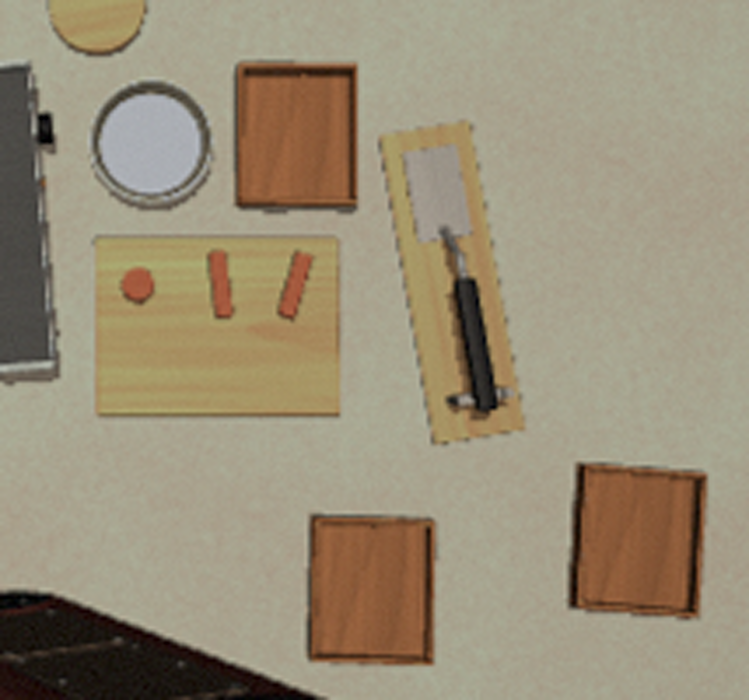

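The three tray candidates measure (653,-249), (288,-557) and about (252,-318) mm. The first is farthest from the base, at 0.70 m against 0.63 and 0.41 m, so it is the one meant. The crop confirms two sticks and one pellet on the board, and the turner at 10° yaw with its origin near (461,-403). I'll head for the turner.

Request:
move_arm(linear=[[42,13,0],[42,13,0],[42,13,0],[42,13,0],[42,13,0],[42,13,0],[42,14,0],[41,14,0],[0,0,-40],[0,0,-40]], yaw=[-0.068,0,0,0,0,0,0,0,0,0], grip=1)

```text
t: 1.1
eef_pos: [0.4629, -0.403, 0.3241]
tcp_rot: [[0.984, 0.176, 0.002], [0.176, -0.984, -0.002], [0.001, 0.002, -1.0]]
wrist_force: [0.7, -0.2, -0.2]
gripper_width: 0.0853
finger_force: 0.0
```

Request:
move_arm(linear=[[0,0,-40],[0,0,-30],[0,0,0],[0,0,0]], yaw=[0,0,0,0])

```text
t: 1.5
eef_pos: [0.4612, -0.4036, 0.255]
tcp_rot: [[0.985, 0.174, -0.001], [0.174, -0.985, 0.001], [-0.0, -0.001, -1.0]]
wrist_force: [1.4, -0.3, 0.8]
gripper_width: 0.0856
finger_force: 0.0
```

Run:
```python
from h import *
z=np.load('pics/top0.npz'); im,W=z['im'],z['W']; hsv=cv2.cvtColor(im,cv2.COLOR_RGB2HSV)
H,S,V=[hsv[...,i].astype(int) for i in range(3)]; X,Y,Z=W[...,0],W[...,1],W[...,2]
m=(S>110)&(H<13)&(X>.4)&(X<.72)&(Y>-.02)&(Y<.28)&(Z>.04)
n,l,st,c=cv2.connectedComponentsWithStats(m.astype(np.uint8))
for i in range(1,n):
    if st[i,4]>50:
        P=W[l==i]; print('disc',st[i,4],(P.mean(0)*1000).round(1),cv2.minAreaRect((P[:,:2]*1000).astype(np.float32)))
m=(Z>0.09)&(X>.38)&(X<.7)&(Y>.26)&(Y<.41)&(V>60)
P=W[m]; c=P.mean(0); n=np.linalg.svd(P-c,full_matrices=False)[2][2]; n*=np.sign(n[2]); print('lid n',n,'c',c,len(P),'open',np.pi-np.arccos(abs(n[2])), 'yaw',np.degrees(np.arctan2(n[0],-n[1])))
m=(V<60)&(Z>.2)&(X>.38)&(X<.7)&(Y>.36)&(Y<.5)
P=W[m]; print('bar',len(P),(P.mean(0)*1000).round(), (P.min(0)*1000).round(),(P.max(0)*1000).round())
# plate yaw: edges of plate top dark region
m=((Z>0.04)&(Z<0.049)&(X>0.4)&(X<.72)&(Y>-.03)&(Y<.3)).astype(np.uint8)
P=W[m>0]; 
for y in np.arange(0.02,.25,.04):
    q=P[(abs(P[:,1]-y)<.006)]; print('y',round(y,2),'x',np.percentile(q[:,0],[1,99]).round(3))
for x in np.arange(.46,.7,.04):
    q=P[(abs(P[:,0]-x)<.006)]; print('x',round(x,2),'y',np.percentile(q[:,1],[1,99]).round(3))
```

```text
disc 337 [567.4  63.9  57.5] ((568.0608520507812, 64.34092712402344), (61.76335906982422, 62.197715759277344), 45.767234802246094)
disc 339 [492.4  59.7  57.9] ((492.54241943359375, 59.97850036621094), (61.60762023925781, 62.25239562988281), 46.057411193847656)
lid n [ 0.08472836 -0.88086583  0.46572147] c [0.54204687 0.33987524 0.184995  ] 4986 open 2.055246045657282 yaw 5.494239953986637
bar 235 [540. 399. 296.] [468. 384. 245.] [678. 413. 303.]
y 0.02 x [0.443 0.707]
y 0.06 x [0.436 0.703]
y 0.1 x [0.433 0.695]
y 0.14 x [0.429 0.691]
y 0.18 x [0.425 0.689]
y 0.22 x [0.421 0.685]
x 0.46 y [-0.023  0.246]
x 0.5 y [-0.018  0.25 ]
x 0.54 y [-0.015  0.255]
x 0.58 y [-0.011  0.259]
x 0.62 y [-0.007  0.263]
x 0.66 y [-0.016  0.265]
```

Discs are at (568,64) and (492.5,60), the plate's yaw is about 5.5°, and the lid stands at 2.06 rad with its bar at (540,399,296). Grasping the turner.

Request:
move_arm(linear=[[0,0,-25],[0,0,-20],[0,0,-7],[0,0,0]], yaw=[0,0,0,0])

```text
t: 1.9
eef_pos: [0.4615, -0.4039, 0.2035]
tcp_rot: [[0.985, 0.174, 0.0], [0.174, -0.985, -0.0], [0.0, 0.001, -1.0]]
wrist_force: [-0.0, 0.4, 0.4]
gripper_width: 0.0855
finger_force: 0.0
```

Request:
move_arm(linear=[[0,0,0],[0,0,0],[0,0,0],[0,0,0],[0,0,0],[0,0,0],[0,0,0],[0,0,0]], yaw=[0,0,0,0,0,0,0,0], grip=0)

```text
t: 2.7
eef_pos: [0.4613, -0.4036, 0.2032]
tcp_rot: [[0.985, 0.174, 0.0], [0.174, -0.985, -0.0], [0.0, 0.0, -1.0]]
wrist_force: [-1.4, 1.0, 6.4]
gripper_width: 0.0192
finger_force: 58.5
```

Request:
move_arm(linear=[[0,0,15],[0,0,30],[0,0,40],[0,0,40],[0,0,0],[0,0,0]], yaw=[0,0,0,0,0,0])

```text
t: 3.3
eef_pos: [0.4613, -0.4037, 0.3281]
tcp_rot: [[0.985, 0.174, 0.001], [0.174, -0.985, -0.001], [0.001, 0.001, -1.0]]
wrist_force: [-0.4, 0.1, -3.1]
gripper_width: 0.0189
finger_force: 58.9
```

Request:
move_arm(linear=[[13,23,0],[13,23,0],[13,23,0],[13,23,0],[13,23,0],[13,23,0],[13,23,0],[13,23,0],[13,23,0],[13,22,0]], yaw=[0.149,0.149,0.149,0.149,0.149,0.149,0.149,0.149,0.149,0.149])

```text
t: 4.3
eef_pos: [0.591, -0.1733, 0.3254]
tcp_rot: [[-0.1, 0.995, -0.003], [0.995, 0.1, 0.001], [0.002, -0.003, -1.0]]
wrist_force: [0.4, -0.2, -1.9]
gripper_width: 0.0187
finger_force: 58.9
```

Request:
move_arm(linear=[[0,0,-30],[0,0,-30],[0,0,0],[0,0,0]], yaw=[0,0,0,0])

```text
t: 4.7
eef_pos: [0.5906, -0.1744, 0.2666]
tcp_rot: [[-0.094, 0.996, -0.003], [0.996, 0.094, 0.001], [0.002, -0.003, -1.0]]
wrist_force: [0.3, 0.1, -2.2]
gripper_width: 0.0191
finger_force: 58.9
```

```bash
cat >> h.py <<'E'
def discs(im,W):
    hsv=cv2.cvtColor(im,cv2.COLOR_RGB2HSV).astype(int); H,S=hsv[...,0],hsv[...,1]; X,Y,Z=W[...,0],W[...,1],W[...,2]
    m=(S>110)&(H<13)&(X>.4)&(X<.72)&(Y>-.03)&(Y<.28)&(Z>.04)
    n,l,st,c=cv2.connectedComponentsWithStats(m.astype(np.uint8))
    for i in range(1,n):
        if st[i,4]>50:
            P=W[l==i]*1000; r=cv2.minAreaRect(P[:,:2].astype(np.float32)); print('disc',st[i,4],P.mean(0).round(1),'rect',np.round(r[0],1),np.round(r[1],1),'z 5/50/95',np.percentile(P[:,2],[5,50,95]).round(1))
E
python3 - <<'E'
from h import *
im,d,W,p=cap('top'); save('t1',im)
discs(im,W)
s=env.sense(); print(s['eef_pos'],s['tcp_rot'][:,0],s['wrist_force'])
e=s['eef_pos']; x=np.array(s['tcp_rot'])[:,0]; yv=np.array([-x[1],x[0],0])
R=W-e; a=R@x; b=R@yv
hs=cv2.cvtColor(im,cv2.COLOR_RGB2HSV).astype(int)
for lo in range(100,200,10):
    m=(a>lo/1000)&(a<lo/1000+.01)&(abs(b)<.05)&(W[...,2]>.065)
    q=W[m]; print(lo,m.sum(), (np.median(q[:,2])*1000).round(1) if len(q) else '', (np.percentile(b[m],[2,98])*1000).round(1) if len(q) else '')
E
```

```text
disc 337 [567.4  63.8  57.6] rect [568.2  64.4] [62.2 62.2] z 5/50/95 [49.  58.  63.5]
disc 339 [492.4  59.9  57.6] rect [492.6  60.1] [61.9 62.4] z 5/50/95 [47.9 58.2 63.1]
[ 0.59120834 -0.17479293  0.26789446] [-9.35371474e-02  9.95615761e-01  2.43594997e-04] [-0.54466362 -0.52598604 -0.83758672]
100 41 73.9 [-20.8  26.2]
110 51 73.3 [-21.8  25.2]
120 52 72.0 [-22.7  24.4]
130 49 71.7 [-20.7  26.2]
140 52 72.2 [-20.7  25.9]
150 52 72.5 [-21.5  25.3]
160 51 71.8 [-22.8  24.2]
170 52 71.3 [-20.3  26.3]
180 39 72.5 [-21.2  25.8]
190 0
```

The blade's top is at 72 mm, which matches the 10 mm rest geometry (TCP = blade underside + 197), and it sits 2 mm off to the side. Lowering and slipping it under disc A.

Request:
move_arm(linear=[[1.5,0,-13],[0,0,-10.5],[0,0,0],[-0.7,7.5,0],[-0.7,7.5,0],[-0.7,7.5,0],[-0.7,7.5,0],[-0.7,6.5,0],[0,0,0]], yaw=[0,0,0,0,0,0,0,0,0])

```text
t: 5.65
eef_pos: [0.5891, -0.137, 0.2444]
tcp_rot: [[-0.095, 0.995, -0.0], [0.995, 0.095, 0.0], [0.0, -0.0, -1.0]]
wrist_force: [-1.2, -0.5, -0.7]
gripper_width: 0.0187
finger_force: 59.0
```

Run:
```python
from h import *
im,d,W,p=cap('top'); discs(im,W)
s=env.sense(); print(s['eef_pos'],s['tcp_rot'][:,0],s['wrist_force'])
im,d,W,p=cap('scene'); save('s1',im[170:300,240:440],3.8)
```

```text
disc 327 [567.2  65.   57.6] rect [567.7  65.4] [61.6 60.2] z 5/50/95 [51.8 58.  63.1]
disc 339 [492.5  59.7  57.5] rect [492.7  60.4] [62.2 62.6] z 5/50/95 [46.5 58.  63.3]
disc 290 [422.2 -21.  685.2] rect [433.6 -16.4] [67.1 27.2] z 5/50/95 [652.7 688.3 706.6]
[ 0.58924131 -0.13754528  0.24432616] [-9.46712970e-02  9.95508577e-01 -1.40122532e-04] [ 0.19533617 -0.39621841 -1.5110648 ]
```

View pics/s1.png

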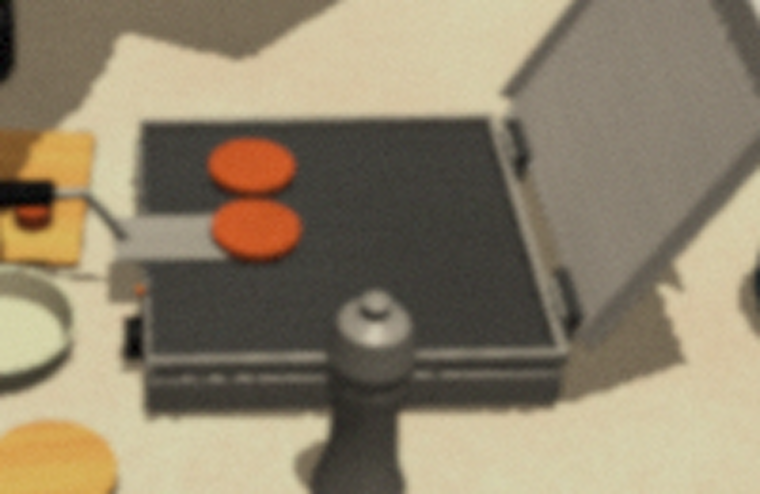

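The blade is under disc A's edge at crop (225,235) and the disc is still level (top 58 mm). Now the tilting arc.

Request:
move_arm(linear=[[-0.1,1,5],[-0.1,1.5,5.5],[-0.1,1.5,6],[-0.1,1.5,6],[-0.3,3.4,6],[-0.3,3.4,6],[-0.5,5,5],[-0.5,5,5],[-0.6,6.5,3.5],[-0.6,6.5,3.5]], yaw=[0,0,0,0,0,0,0,0,0,0])

```text
t: 6.75
eef_pos: [0.5859, -0.1021, 0.296]
tcp_rot: [[-0.094, 0.996, -0.0], [0.996, 0.094, 0.0], [0.0, -0.0, -1.0]]
wrist_force: [0.7, 0.1, -1.5]
gripper_width: 0.0188
finger_force: 59.0
```

Run:
```python
from h import *
im,d,W,p=cap('top'); discs(im,W)
s=env.sense(); print(s['eef_pos'],s['wrist_force'])
im,d,W,p=cap('scene'); save('s2',im[170:300,240:440],3.8)
```

```text
disc 89 [564.5  91.6  93.2] rect [564.7  91.8] [18.8 60.2] z 5/50/95 [ 68.6  96.2 110.5]
disc 1255 [451.9   4.5 552.6] rect [462.1  30.8] [123.9 121.5] z 5/50/95 [ 55.5 690.4 720.9]
[ 0.58594603 -0.1013251   0.29645472] [ 0.13282621  0.47433031 -1.48822909]
```

View pics/s2.png

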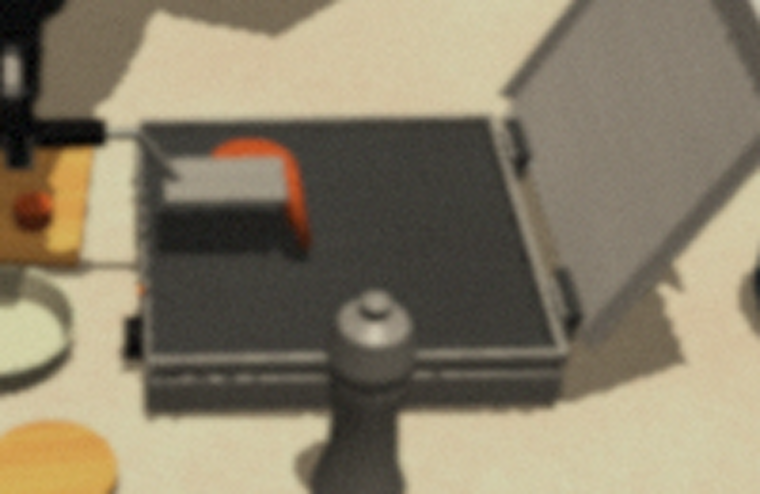

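Disc A stands at about 75° against the blade (crop 295,195), as planned. Pushing it over, then raising and backing off.

Request:
move_arm(linear=[[-0.7,7.5,1.2],[-0.7,7.5,1.2],[-0.5,5,0],[-0.5,5,0],[-0.5,5,0],[-0.5,5,0],[0,0,0],[0,0,0],[0,0,0]], yaw=[0,0,0,0,0,0,0,0,0])

```text
t: 7.75
eef_pos: [0.5827, -0.068, 0.2981]
tcp_rot: [[-0.094, 0.996, 0.0], [0.996, 0.094, -0.0], [-0.0, 0.0, -1.0]]
wrist_force: [-0.4, -0.3, -1.7]
gripper_width: 0.019
finger_force: 59.0
```

Run:
```python
from h import *
im,d,W,p=cap('top'); discs(im,W)
s=env.sense(); print(s['eef_pos'],s['wrist_force'])
```

```text
disc 2318 [470.5  -4.1 663.9] rect [511.7  30.5] [223.4 121. ] z 5/50/95 [624.6 687.  719.9]
disc 262 [558.8 144.   54.6] rect [558.7 145.9] [62.8 47.2] z 5/50/95 [48.  54.2 61.8]
[ 0.58267237 -0.06802996  0.29811231] [ 0.19277504  0.57791284 -1.55861354]
```

Disc A now lies foot up (plate top 54 mm) near (559,140). Backing off to line up with disc B.

Request:
move_arm(linear=[[0,-30,0],[-22,-27,0],[-22,-27,0],[-22,-27,0],[0,0,-20],[0,0,-15],[0,0,0]], yaw=[0,0,0,0,0,0,0])

```text
t: 8.5
eef_pos: [0.5157, -0.179, 0.2616]
tcp_rot: [[-0.093, 0.996, -0.003], [0.996, 0.093, 0.001], [0.002, -0.002, -1.0]]
wrist_force: [-0.1, 0.6, -1.2]
gripper_width: 0.0191
finger_force: 59.1
```

Run:
```python
from h import *
im,d,W,p=cap('top'); discs(im,W)
s=env.sense(); print(s['eef_pos'],s['tcp_rot'][:,0],s['wrist_force'])
e=s['eef_pos']; x=np.array(s['tcp_rot'])[:,0]; yv=np.array([-x[1],x[0],0]); R=W-e; a=R@x; b=R@yv
for lo in (110,130,150,170):
    m=(a>lo/1000)&(a<lo/1000+.02)&(abs(b)<.05)&(W[...,2]>.061); q=W[m]; print(lo,m.sum(),(np.mean(q[:,2])*1000).round(1),(np.percentile(b[m],[2,98])*1000).round(1))
```

```text
disc 327 [559.7 138.6  54.3] rect [559.8 138.8] [60.2 60.3] z 5/50/95 [48.  54.1 61. ]
disc 331 [463.6  75.3  58.2] rect [464.2  75.3] [62.8 62. ] z 5/50/95 [49.8 58.5 64. ]
[ 0.51620368 -0.17891217  0.26261131] [-9.33475089e-02  9.95633178e-01  9.03605552e-04] [-0.63874193  0.45058324 -1.06891422]
110 101 67.9 [-22.4  24.6]
130 104 67.1 [-21.2  25.7]
150 103 67.2 [-22.6  24.6]
170 84 68.0 [-21.2  25.7]
```

Disc A is flat, foot up, at (560,139). Disc B has been knocked to (464,75), right by the x- rim. Realigning with 4 mm of clearance from the rim, then going under.

Request:
move_arm(linear=[[-12,8,0],[-11,7,0],[0,0,-9],[0,0,-8.5],[0,0,0],[-0.7,7.5,0],[-0.7,7.5,0],[-0.7,7.5,0],[-0.7,7.5,0],[-0.7,7,0]], yaw=[0,0,0,0,0,0,0,0,0,0])

```text
t: 9.55
eef_pos: [0.4901, -0.126, 0.2458]
tcp_rot: [[-0.094, 0.996, 0.0], [0.996, 0.094, -0.0], [-0.0, 0.0, -1.0]]
wrist_force: [0.5, -0.6, -1.2]
gripper_width: 0.0189
finger_force: 59.1
```

Run:
```python
from h import *
im,d,W,p=cap('top'); discs(im,W)
s=env.sense(); print(s['eef_pos'],s['tcp_rot'][:,0],s['wrist_force'])
im,d,W,p=cap('scene'); save('s3',im[170:300,240:440],3.8)
```

```text
disc 326 [559.8 138.6  54.2] rect [559.6 138.9] [60.2 60. ] z 5/50/95 [46.2 54.5 60.8]
disc 332 [461.8  89.8  57.7] rect [462.2  90.7] [59.6 62.7] z 5/50/95 [51.4 57.9 63.6]
[ 0.48986413 -0.12522789  0.24568767] [-9.46755480e-02  9.95507997e-01  6.07179105e-04] [-0.20160469  0.30543778 -1.97438149]
```

View pics/s3.png

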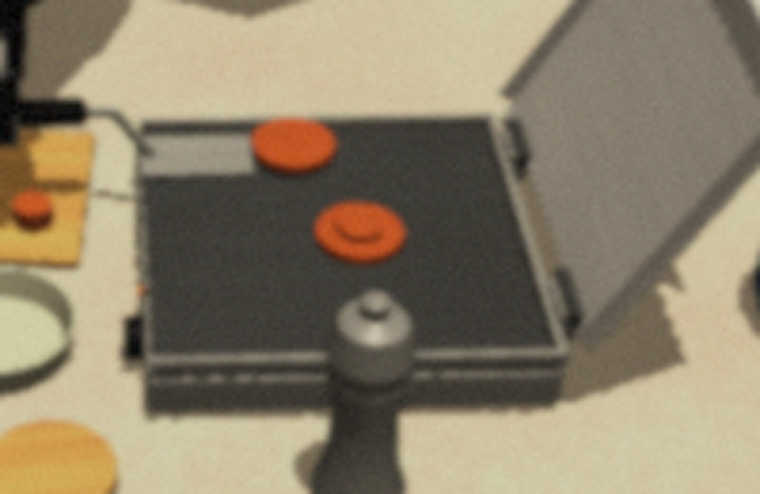

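Disc A shows its foot up at crop (360,230). The blade was about 1.5 mm too high and nudged disc B forward to (462,90). Backing off 10 mm, lowering 2.2 mm and re-inserting.

Request:
move_arm(linear=[[0.9,-10,0],[0,0,-2.3],[0,0,0],[0,0,0]], yaw=[0,0,0,0])

```text
t: 10.05
eef_pos: [0.4909, -0.1371, 0.2431]
tcp_rot: [[-0.093, 0.996, -0.0], [0.996, 0.093, 0.0], [0.0, -0.0, -1.0]]
wrist_force: [-1.2, 0.2, -0.7]
gripper_width: 0.0192
finger_force: 59.2
```

Run:
```python
from h import *
im,d,W,p=cap('top'); discs(im,W)
s=env.sense(); print(s['eef_pos'],s['tcp_rot'][:,0],s['wrist_force'])
```

```text
disc 328 [559.8 138.7  54.1] rect [559.8 138.4] [60.5 60.4] z 5/50/95 [47.8 53.9 60.6]
disc 335 [461.6  90.8  57.8] rect [462.2  91.1] [59.8 61.9] z 5/50/95 [50.3 58.4 63.5]
[ 0.49092362 -0.13698457  0.24318011] [-9.34411676e-02  9.95624785e-01  1.87622605e-04] [-0.63886404 -0.54893388 -1.10236024]
```

Request:
move_arm(linear=[[-0.6,6.5,0],[-0.6,6.5,0],[-0.6,6.5,0],[-0.6,6.5,0],[0,0.5,0],[0,0,0]], yaw=[0,0,0,0,0,0])

```text
t: 10.7
eef_pos: [0.4887, -0.11, 0.2434]
tcp_rot: [[-0.095, 0.996, 0.0], [0.996, 0.095, -0.0], [-0.0, 0.0, -1.0]]
wrist_force: [0.0, 0.3, -0.8]
gripper_width: 0.0191
finger_force: 59.2
```

Run:
```python
from h import *
im,d,W,p=cap('top'); discs(im,W)
s=env.sense(); print(s['eef_pos'],s['tcp_rot'][:,0],s['wrist_force'])
```

```text
disc 327 [559.8 138.7  54.2] rect [560.  138.4] [60.6 60.7] z 5/50/95 [46.5 54.2 61.2]
disc 324 [461.4  91.6  58.3] rect [462.3  91.9] [59.8 60.5] z 5/50/95 [52.7 58.5 64.2]
disc 62 [410.3 -24.7 644.6] rect [411.2 -26.9] [11.9 28.3] z 5/50/95 [625.5 645.6 658.3]
[ 0.48869427 -0.1102033   0.24337522] [-9.42178074e-02  9.95551592e-01 -1.79498176e-04] [ 0.4773361  -0.42945604 -1.25174371]
```

The blade is under disc B and the disc has not moved. Same tilting arc, then push over.

Request:
move_arm(linear=[[-0.1,1,5],[-0.1,1.5,5.5],[-0.1,1.5,6],[-0.1,1.5,6],[-0.3,3.4,6],[-0.3,3.4,6],[-0.5,5,5],[-0.5,5,5],[-0.6,6.5,3.5],[-0.6,6.5,3.5]], yaw=[0,0,0,0,0,0,0,0,0,0])

```text
t: 11.75
eef_pos: [0.4853, -0.0744, 0.2951]
tcp_rot: [[-0.094, 0.996, -0.0], [0.996, 0.094, 0.0], [0.0, -0.0, -1.0]]
wrist_force: [-0.9, -0.6, -2.4]
gripper_width: 0.0193
finger_force: 59.1
```

Run:
```python
from h import *
im,d,W,p=cap('top'); discs(im,W)
s=env.sense(); print(s['eef_pos'],s['wrist_force'])
im,d,W,p=cap('scene'); save('s4',im[170:300,240:440],3.8)
```

```text
disc 327 [559.7 138.7  54. ] rect [560.  138.8] [61.2 60.3] z 5/50/95 [46.9 54.  60.6]
disc 552 [435.7 -18.3 655.4] rect [450.3 -26.8] [ 35.3 113.9] z 5/50/95 [631.7 654.5 683. ]
disc 86 [458.8 117.3  96.2] rect [459.3 118. ] [17.4 61. ] z 5/50/95 [ 76.3  98.8 108.9]
[ 0.48528801 -0.07365364  0.29548835] [-1.31825683  0.81733037 -1.34192287]
```

View pics/s4.png

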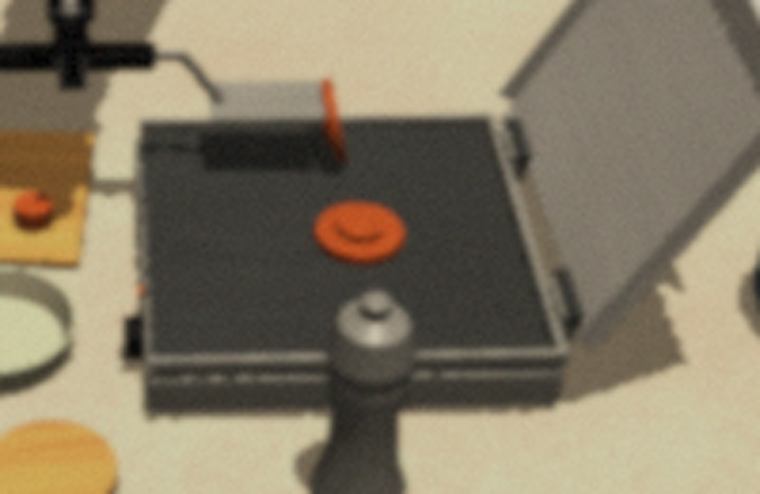

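Disc B is nearly upright at crop (335,120). Pushing it over with a slight turn away from the rim.

Request:
move_arm(linear=[[-0.5,7.5,1.2],[-0.3,7.5,1.2],[0,5,0],[0,5,0],[0,5,0],[0,5,0],[0,0,0],[0,0,0],[0,0,0]], yaw=[-0.02,-0.02,-0.02,0,0,0,0,0,0])

```text
t: 12.75
eef_pos: [0.4847, -0.0401, 0.2972]
tcp_rot: [[-0.034, 0.999, 0.0], [0.999, 0.034, -0.0], [-0.0, 0.0, -1.0]]
wrist_force: [-0.4, -0.7, -1.3]
gripper_width: 0.0186
finger_force: 59.1
```

Run:
```python
from h import *
im,d,W,p=cap('top'); discs(im,W)
s=env.sense(); print(s['eef_pos'],s['wrist_force'])
```

```text
disc 1686 [458.   -6.6 642.9] rect [470.9   0.6] [ 62.3 141.8] z 5/50/95 [604.8 642.1 679.9]
disc 327 [559.7 138.7  54.2] rect [559.9 138.7] [60.9 61. ] z 5/50/95 [47.4 54.1 61. ]
disc 266 [464.9 171.1  54.4] rect [464.6 171.7] [62.9 51.1] z 5/50/95 [47.5 54.4 61.8]
[ 0.48465174 -0.04016003  0.29719149] [-0.7349556   0.13520658 -1.942469  ]
```

Both discs are flat with foot up (plate faces at 54 mm). Carrying the turner back over its rest.

Request:
move_arm(linear=[[-2,-36,2],[-2,-36,2],[-2,-36,2],[-2,-36,2],[-2,-36,2],[-2,-36,2],[-3,-37,2],[-3,-37,2],[-3,-37,2],[-3,-36,2]], yaw=[-0.143,-0.143,-0.143,-0.143,-0.143,-0.143,-0.143,-0.143,-0.143,-0.143])

```text
t: 13.8
eef_pos: [0.4601, -0.4048, 0.3172]
tcp_rot: [[0.986, 0.168, -0.0], [0.168, -0.986, 0.0], [-0.0, -0.0, -1.0]]
wrist_force: [0.5, -0.5, -1.1]
gripper_width: 0.019
finger_force: 59.2
```

Request:
move_arm(linear=[[0,0,0],[0,0,0]], yaw=[0,0])

```text
t: 14.0
eef_pos: [0.4601, -0.4037, 0.3167]
tcp_rot: [[0.985, 0.173, -0.0], [0.173, -0.985, 0.001], [-0.0, -0.001, -1.0]]
wrist_force: [0.3, -0.4, -1.3]
gripper_width: 0.019
finger_force: 59.3
```

Run:
```python
from h import *
im,d,W,p=cap('top'); discs(im,W)
s=env.sense(); R=np.array(s['tcp_rot']); print(s['eef_pos'],'yaw',np.arctan2(R[1,0],R[0,0]),'joints',np.round(s['joint_positions'],2))
e0=np.array([.4613,-.4037]);print('delta mm',(e0-s['eef_pos'][:2])*1000)
```

```text
disc 322 [559.7 138.7  54.2] rect [559.9 138.5] [60.3 61. ] z 5/50/95 [46.7 54.2 61.1]
disc 332 [466.1 165.6  54.6] rect [466.1 165.9] [62.4 62.1] z 5/50/95 [47.8 54.5 61.4]
[ 0.46031652 -0.40278769  0.31677343] yaw 0.17558102219533767 joints [-0.84  0.51 -0.05  1.01  0.    2.13]
delta mm [ 0.98347977 -0.91231311]
```

Request:
move_arm(linear=[[1,-0.5,-30],[0,0,-30],[0,0,-25],[0,0,-15],[0,0,-8],[0,0,-5],[0,0,0],[0,0,0]], yaw=[0,0,0,0,0,0,0,0])

```text
t: 14.85
eef_pos: [0.462, -0.4035, 0.2051]
tcp_rot: [[0.985, 0.174, 0.001], [0.174, -0.985, -0.001], [0.001, 0.001, -1.0]]
wrist_force: [0.3, 0.0, 0.1]
gripper_width: 0.0186
finger_force: 59.3
```

Request:
move_arm(linear=[[0,0,0],[0,0,0],[0,0,0],[0,0,0],[0,0,0],[0,0,0]], yaw=[0,0,0,0,0,0], grip=1)

```text
t: 15.45
eef_pos: [0.4616, -0.4035, 0.2042]
tcp_rot: [[0.985, 0.174, 0.0], [0.174, -0.985, 0.0], [0.0, -0.0, -1.0]]
wrist_force: [-0.8, -0.1, -0.3]
gripper_width: 0.0852
finger_force: 0.0
```

Request:
move_arm(linear=[[0,0,20],[0,0,40],[0,0,45],[0,0,45],[0,0,0]], yaw=[0,0,0,0,0])

```text
t: 15.95
eef_pos: [0.4629, -0.4047, 0.3607]
tcp_rot: [[0.985, 0.174, 0.007], [0.174, -0.985, -0.008], [0.005, 0.009, -1.0]]
wrist_force: [1.6, -0.1, 0.4]
gripper_width: 0.0849
finger_force: 0.0
```

```bash
cat >> h.py <<'E'
def keepers(im,W,lo=.02,hi=.05):
    hsv=cv2.cvtColor(im,cv2.COLOR_RGB2HSV).astype(int); H,S=hsv[...,0],hsv[...,1]; X,Y,Z=W[...,0],W[...,1],W[...,2]
    m=(S>110)&(H<11)&(X>.3)&(X<.75)&(Y>-.33)&(Y<-.03)&(Z>.012)&(Z<hi)
    n,l,st,c=cv2.connectedComponentsWithStats(m.astype(np.uint8))
    for i in range(1,n):
        if st[i,4]>25:
            P=W[l==i]*1000; r=cv2.minAreaRect(P[:,:2].astype(np.float32)); b=cv2.boxPoints(r); e=[b[1]-b[0],b[2]-b[1]]; e=max(e,key=np.linalg.norm)
            print('keeper',c[i].round(),st[i,4],'rect',np.round(r[0],1),np.round(r[1],1),'long yaw',round(np.arctan2(e[1],e[0]),3),'zmed',np.median(P[:,2]).round(1))
E
python3 - <<'E'
from h import *
im,d,W,p=cap('top'); keepers(im,W)
s=env.sense(); R=np.array(s['tcp_rot']); print(s['eef_pos'],'yaw',np.arctan2(R[1,0],R[0,0]))
save('t2',im[110:290,290:470],3.3)
E
```

```text
keeper [334. 209.] 77 rect [ 514.4 -179.4] [55.3 14.6] long yaw 0.109 zmed 26.3
keeper [355. 209.] 82 rect [ 513.5 -247.7] [16.  56.8] long yaw -0.304 zmed 25.8
keeper [310. 209.] 59 rect [ 512.  -103.2] [24.3 25.8] long yaw -0.454 zmed 28.1
[ 0.46233914 -0.40427013  0.35757509] yaw 0.17481078232411756
```

View pics/t2.png

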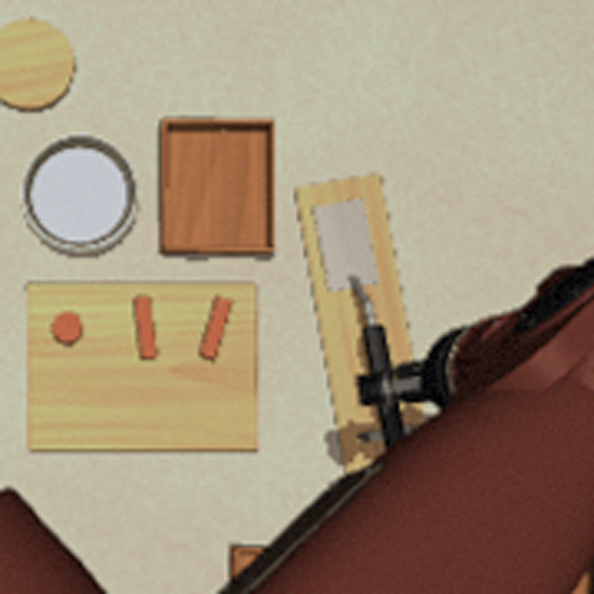

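The turner is back on its rest at crop (350,290). Now stick2 at (514,-247), yaw -0.30.

Request:
move_arm(linear=[[13,39,0],[13,39,0],[13,39,-10],[12.7,40,-20],[0,0,-40],[0,0,-40],[0,0,-20],[0,0,0],[0,0,0]], yaw=[-0.12,-0.12,-0.12,-0.115,0,0,0,0,0], grip=0.5)

```text
t: 16.9
eef_pos: [0.5131, -0.2464, 0.2239]
tcp_rot: [[0.955, -0.296, -0.001], [-0.296, -0.955, 0.001], [-0.001, -0.0, -1.0]]
wrist_force: [-0.1, 0.1, 0.8]
gripper_width: 0.0427
finger_force: 0.0
```

Run:
```python
from h import *
s=env.sense(); R=np.array(s['tcp_rot']); print(s['eef_pos'],'yaw',np.arctan2(R[1,0],R[0,0]),s['gripper_width'],np.round(s['joint_positions'],2))
```

```text
[ 0.51311867 -0.24641354  0.22391099] yaw -0.3002908795242739 0.04268488476119414 [-0.58  0.53 -0.29  0.75 -0.    2.87]
```

Request:
move_arm(linear=[[0,0,-20],[0,0,-12],[0,0,-5],[0,0,0],[0,0,0]], yaw=[0,0,0,0,0])

```text
t: 17.4
eef_pos: [0.5136, -0.2467, 0.1879]
tcp_rot: [[0.955, -0.296, 0.001], [-0.296, -0.955, -0.0], [0.001, 0.0, -1.0]]
wrist_force: [-0.1, -0.5, -0.7]
gripper_width: 0.043
finger_force: 0.0
```

Request:
move_arm(linear=[[0,0,0],[0,0,0],[0,0,0],[0,0,0],[0,0,0]], yaw=[0,0,0,0,0], grip=0)

```text
t: 17.9
eef_pos: [0.5136, -0.2467, 0.188]
tcp_rot: [[0.955, -0.296, 0.001], [-0.296, -0.955, -0.001], [0.001, 0.0, -1.0]]
wrist_force: [-1.0, 0.0, 5.0]
gripper_width: 0.0143
finger_force: 59.3
```

Request:
move_arm(linear=[[0,0,20],[0,0,30],[0,0,30],[0,0,0],[0,0,0],[0,0,0]], yaw=[0,0,0,0.144,0.144,0.144])

```text
t: 18.5
eef_pos: [0.5134, -0.2465, 0.2677]
tcp_rot: [[0.991, 0.137, 0.001], [0.137, -0.991, -0.0], [0.001, 0.001, -1.0]]
wrist_force: [0.7, 0.4, -0.0]
gripper_width: 0.0144
finger_force: 58.5
```

Request:
move_arm(linear=[[17,0,0],[17,0,0],[17,0,0],[17,0,0],[17,0,0],[16,0,0],[16,0,0],[16,0,0],[16,0,0],[16,0,0]], yaw=[0.144,0.144,0.144,0.144,0.144,0.144,0.144,0.144,0.144,0.144])

```text
t: 19.5
eef_pos: [0.6789, -0.2464, 0.2673]
tcp_rot: [[-0.007, 1.0, -0.0], [1.0, 0.007, 0.0], [0.0, -0.0, -1.0]]
wrist_force: [1.3, -0.5, 0.0]
gripper_width: 0.0144
finger_force: 58.6
```

Request:
move_arm(linear=[[0,0,0],[0,0,0]], yaw=[0,0])

```text
t: 19.7
eef_pos: [0.678, -0.2464, 0.2669]
tcp_rot: [[0.003, 1.0, -0.001], [1.0, -0.003, 0.0], [0.0, -0.001, -1.0]]
wrist_force: [-0.0, 0.1, 0.3]
gripper_width: 0.0141
finger_force: 58.6
```

Run:
```python
from h import *
s=env.sense(); R=np.array(s['tcp_rot']); print(s['eef_pos'],'yaw',np.arctan2(R[1,0],R[0,0]),s['gripper_width'],np.round(s['joint_positions'],2))
im,d,W,p=cap('top'); keepers(im,W)
```

```text
[ 0.67801837 -0.24639214  0.26687925] yaw 1.568220865667564 0.014133903161879244 [-0.45  0.76  0.26  1.07 -0.    1.12]
```

Request:
move_arm(linear=[[0,-2,-35],[0,0,-30],[0,0,-12],[0,0,-4],[0,0,0],[0,0,0]], yaw=[0,0,0,0,0,0])

```text
t: 20.35
eef_pos: [0.6789, -0.2488, 0.1879]
tcp_rot: [[-0.001, 1.0, 0.002], [1.0, 0.001, -0.001], [-0.001, 0.002, -1.0]]
wrist_force: [-0.1, -0.3, 0.1]
gripper_width: 0.0141
finger_force: 58.6
```

Request:
move_arm(linear=[[0,0,0],[0,0,0],[0,0,0],[0,0,0],[0,0,20],[0,0,40],[0,0,40]], yaw=[0,0,0,0,0,0,0], grip=0.4)

```text
t: 21.05
eef_pos: [0.6779, -0.2483, 0.2866]
tcp_rot: [[-0.001, 1.0, -0.002], [1.0, 0.001, 0.001], [0.001, -0.002, -1.0]]
wrist_force: [1.3, -0.1, 0.2]
gripper_width: 0.0341
finger_force: 0.0
```

Request:
move_arm(linear=[[-17,7,0],[-17,7,0],[-16,7,0],[-16,7,0],[-16,7,0],[-16,7,0],[-16,7,0],[-16,7,0],[-16,7,0],[-17,6,0]], yaw=[-0.144,-0.144,-0.144,-0.144,-0.144,-0.144,-0.144,-0.144,-0.144,-0.144], grip=0.5)

```text
t: 22.05
eef_pos: [0.5147, -0.1791, 0.2864]
tcp_rot: [[0.992, 0.126, 0.0], [0.126, -0.992, -0.0], [0.0, 0.0, -1.0]]
wrist_force: [1.0, 0.2, -0.4]
gripper_width: 0.0426
finger_force: 0.0
```

Run:
```python
from h import *
s=env.sense(); R=np.array(s['tcp_rot']); print(s['eef_pos'],'yaw',np.arctan2(R[1,0],R[0,0]),s['gripper_width'],np.round(s['joint_positions'],2))
im,d,W,p=cap('top'); keepers(im,W)
im,d,W,p=cap('scene'); keepers(im,W); save('s5',im[190:320,120:320],3.8)
```

```text
[ 0.51473602 -0.17913243  0.2863716 ] yaw 0.1260084772185035 0.04261789857338635 [-0.47  0.42 -0.29  0.86  0.    2.55]
keeper [356. 158.] 77 rect [ 677.1 -244.6] [16.3 58. ] long yaw -1.523 zmed 20.4
keeper [310. 209.] 61 rect [ 512.5 -103.4] [24.5 26.3] long yaw -1.128 zmed 28.1
keeper [222. 224.] 53 rect [ 522.2 -177.3] [58.  11.7] long yaw 0.153 zmed 24.8
keeper [248. 225.] 53 rect [ 521.8 -102.1] [22.  26.9] long yaw -0.239 zmed 25.7
keeper [187. 262.] 125 rect [ 681.4 -244.2] [57.  20.2] long yaw 1.52 zmed 18.9
```

View pics/s5.png

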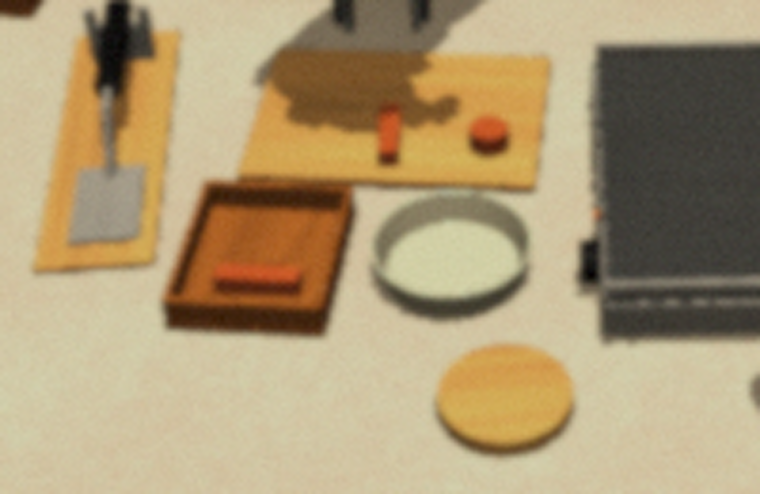

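Stick2 lies in the tray at crop (258,278). Stick1 at (388,133) is right below the gripper, so I'll pick it up and place it at (628,-248).

Request:
move_arm(linear=[[0,0,-35],[0,0,-35],[0,0,-20],[0,0,-8],[0,0,0],[0,0,0]], yaw=[0,0,0,0,0,0])

```text
t: 22.75
eef_pos: [0.5161, -0.1799, 0.1891]
tcp_rot: [[0.991, 0.132, 0.001], [0.132, -0.991, -0.001], [0.001, 0.001, -1.0]]
wrist_force: [0.7, -0.1, 0.1]
gripper_width: 0.0431
finger_force: 0.0
```

Request:
move_arm(linear=[[0,0,0],[0,0,0],[0,0,0],[0,0,0],[0,0,0],[0,0,20],[0,0,30],[0,0,30]], yaw=[0,0,0,0,0,0,0,0], grip=0)

```text
t: 23.55
eef_pos: [0.5152, -0.1794, 0.2695]
tcp_rot: [[0.991, 0.132, -0.0], [0.132, -0.991, 0.0], [-0.0, -0.0, -1.0]]
wrist_force: [0.5, -0.6, -0.6]
gripper_width: 0.014
finger_force: 58.7
```

Request:
move_arm(linear=[[12,-7,0],[12,-7,0],[12,-7,0],[11,-7,0],[11,-7,0],[11,-7,0],[11,-7,0],[11,-7,0],[11,-7,0],[11,-6,0]], yaw=[0.144,0.144,0.144,0.144,0.144,0.144,0.144,0.144,0.144,0.144])

```text
t: 24.55
eef_pos: [0.6288, -0.2489, 0.2689]
tcp_rot: [[-0.007, 1.0, 0.001], [1.0, 0.007, -0.0], [-0.0, 0.001, -1.0]]
wrist_force: [0.1, -0.1, -0.2]
gripper_width: 0.0145
finger_force: 58.7
```

Request:
move_arm(linear=[[0,0,0],[0,0,0]], yaw=[0,0])

```text
t: 24.75
eef_pos: [0.6281, -0.2483, 0.2683]
tcp_rot: [[0.003, 1.0, -0.0], [1.0, -0.003, 0.0], [0.0, -0.0, -1.0]]
wrist_force: [0.1, -0.6, -0.1]
gripper_width: 0.0139
finger_force: 58.7
```

Request:
move_arm(linear=[[1,0,-35],[0,0,-30],[0,0,-12],[0,0,-4],[0,0,0],[0,0,0]], yaw=[0,0,0,0,0,0])

```text
t: 25.35
eef_pos: [0.6299, -0.2488, 0.1888]
tcp_rot: [[-0.0, 1.0, 0.002], [1.0, 0.0, -0.001], [-0.001, 0.002, -1.0]]
wrist_force: [-0.0, -0.6, -0.4]
gripper_width: 0.0139
finger_force: 58.7
```

Request:
move_arm(linear=[[0,0,0],[0,0,0],[0,0,0],[0,0,0],[0,0,20],[0,0,40],[0,0,40]], yaw=[0,0,0,0,0,0,0], grip=0.37)

```text
t: 26.05
eef_pos: [0.6289, -0.2483, 0.2877]
tcp_rot: [[-0.001, 1.0, -0.002], [1.0, 0.001, 0.001], [0.001, -0.002, -1.0]]
wrist_force: [0.6, -0.2, 0.3]
gripper_width: 0.0317
finger_force: 0.0
```

Request:
move_arm(linear=[[-29,36,0],[-29,36,0],[-29,36,0],[-29,37,0],[0,0,-35],[0,0,-20],[0,0,0]], yaw=[0,0,0,0,0,0,0], grip=0.7)

```text
t: 26.75
eef_pos: [0.5121, -0.1028, 0.2304]
tcp_rot: [[-0.001, 1.0, -0.004], [1.0, 0.001, 0.001], [0.001, -0.004, -1.0]]
wrist_force: [-0.7, 0.8, 0.1]
gripper_width: 0.0598
finger_force: 0.0
```

Run:
```python
from h import *
s=env.sense(); R=np.array(s['tcp_rot']); print(s['eef_pos'],'yaw',np.arctan2(R[1,0],R[0,0]),s['gripper_width'])
im,d,W,p=cap('top'); keepers(im,W)
im,d,W,p=cap('scene'); keepers(im,W)
```

```text
[ 0.51207566 -0.1028174   0.23041258] yaw 1.5722334769251607 0.0597786427219467
keeper [355. 158.] 84 rect [ 677.3 -245.8] [16.3 55.9] long yaw -1.539 zmed 20.7
keeper [355. 173.] 97 rect [ 628.7 -247.4] [16.8 58.8] long yaw -1.548 zmed 20.7
keeper [248. 225.] 68 rect [ 520.2 -102.5] [23.7 29.2] long yaw -0.057 zmed 26.6
keeper [191. 250.] 113 rect [ 633.  -246.9] [20.4 57.3] long yaw -1.525 zmed 19.3
keeper [187. 262.] 125 rect [ 681.2 -244.7] [19.9 56.5] long yaw -1.548 zmed 19.4
```

Both sticks are in the tray. Picking up the pellet.

Request:
move_arm(linear=[[2,0,-25],[0,0,-12],[0,0,-5],[0,0,0],[0,0,0]], yaw=[0,0,0,0,0])

```text
t: 27.35
eef_pos: [0.5156, -0.1037, 0.1908]
tcp_rot: [[-0.001, 1.0, 0.001], [1.0, 0.001, -0.0], [-0.0, 0.001, -1.0]]
wrist_force: [-0.7, 0.3, -0.5]
gripper_width: 0.0599
finger_force: 0.0
```

Request:
move_arm(linear=[[0,0,0],[0,0,0],[0,0,0],[0,0,0],[0,0,0],[0,0,20],[0,0,30],[0,0,30]], yaw=[0,0,0,0,0,0,0,0], grip=0)

```text
t: 28.15
eef_pos: [0.5151, -0.1034, 0.2712]
tcp_rot: [[-0.001, 1.0, -0.001], [1.0, 0.001, 0.0], [0.0, -0.001, -1.0]]
wrist_force: [0.7, -0.1, -0.5]
gripper_width: 0.027
finger_force: 59.1
```

Request:
move_arm(linear=[[34,-3,0],[33,-3,0],[33,-3,0],[33,-2,0],[0,0,-35],[0,0,-30],[0,0,-12],[0,0,-3],[0,0,0]], yaw=[0,0,0,0,0,0,0,0,0])

```text
t: 29.05
eef_pos: [0.6485, -0.1146, 0.1909]
tcp_rot: [[-0.001, 1.0, 0.0], [1.0, 0.001, -0.0], [-0.0, 0.0, -1.0]]
wrist_force: [0.6, -0.3, -0.0]
gripper_width: 0.0265
finger_force: 59.2
```

Request:
move_arm(linear=[[0,0,0],[0,0,0],[0,0,0],[0,0,0],[0,0,20],[0,0,40],[0,0,40],[0,0,45],[0,0,45]], yaw=[0,0,0,0,0,0,0,0,0], grip=0.5)

```text
t: 29.95
eef_pos: [0.648, -0.1144, 0.3822]
tcp_rot: [[-0.001, 1.0, 0.0], [1.0, 0.001, -0.0], [-0.0, 0.0, -1.0]]
wrist_force: [0.6, -0.8, 0.5]
gripper_width: 0.0427
finger_force: 0.0
```

Pellet released in the dish. Now the lid: going over the bar with the fingers closed, to stand behind it at about (536,437).

Request:
move_arm(linear=[[-8,40,14],[-8,40,14],[-8,40,14],[-8,40,14],[-8,40,14],[-8,40,14],[-8,40,14],[-8,39,14],[-8,39,14],[-8,39,4]], yaw=[0.096,0,0,0,0,0,0,0,0,0], grip=0)

```text
t: 30.95
eef_pos: [0.5677, 0.284, 0.5122]
tcp_rot: [[-0.097, 0.995, 0.002], [0.995, 0.097, 0.001], [0.001, 0.003, -1.0]]
wrist_force: [0.5, -0.5, 0.3]
gripper_width: 0.0001
finger_force: 0.0
```

Request:
move_arm(linear=[[-8,39,0],[-8,39,0],[-8,39,0],[-8,37,0],[0,0,0],[0,0,0]], yaw=[0,0,0,0,0,0])

```text
t: 31.55
eef_pos: [0.536, 0.4373, 0.5098]
tcp_rot: [[-0.098, 0.995, -0.0], [0.995, 0.098, -0.0], [-0.0, -0.0, -1.0]]
wrist_force: [0.1, -1.0, -0.1]
gripper_width: -0.0001
finger_force: 0.0
```

Run:
```python
from h import *
s=env.sense(); R=np.array(s['tcp_rot']); print(s['eef_pos'],'yaw',np.arctan2(R[1,0],R[0,0]),s['gripper_width'],np.round(s['joint_positions'],2))
im,d,W,p=cap('top'); keepers(im,W); discs(im,W)
im,d,W,p=cap('scene'); keepers(im,W); discs(im,W); save('s6',im,1.4)
hs=cv2.cvtColor(im,cv2.COLOR_RGB2HSV).astype(int); X,Y,Z=W[...,0],W[...,1],W[...,2]
m=(hs[...,2]<60)&(Z>.27)&(Z<.31)&(X>.44)&(X<.64)&(Y>.37)&(Y<.42); P=W[m]*1000
print('bar',m.sum(),P.mean(0).round(),P.min(0).round(),P.max(0).round())
m=(hs[...,2]<60)&(Z>.30)&(Z<.45)&(X>.48)&(X<.62)&(Y>.42)&(Y<.5); P=W[m]*1000
for z in range(320,420,15):
    q=P[abs(P[:,2]-z)<8]
    if len(q): print('finger z',z,len(q),q.min(0).round(),q.max(0).round())
```

```text
[0.5359572  0.43725986 0.50982768] yaw 1.6694441543795868 -0.00011010311829110067 [ 0.58  0.64  0.68  1.61 -0.    2.05]
keeper [355. 158.] 88 rect [ 677.6 -245.5] [16.6 55.8] long yaw -1.569 zmed 21.1
keeper [314. 167.] 55 rect [ 645.8 -113.9] [22.6 24.2] long yaw -0.014 zmed 23.9
keeper [355. 173.] 101 rect [ 629.  -247.7] [16.8 59.2] long yaw -1.563 zmed 21.3
disc 327 [559.7 138.6  54.1] rect [559.7 138.6] [60.2 60.1] z 5/50/95 [47.4 54.2 60.4]
disc 331 [466.  165.6  54.3] rect [466.1 166. ] [62.3 61.5] z 5/50/95 [47.9 54.4 60.9]
keeper [191. 250.] 118 rect [ 633.3 -246.5] [19.6 57.1] long yaw -1.531 zmed 18.8
keeper [238. 257.] 69 rect [ 654.4 -114.3] [23.6 26.8] long yaw -0.073 zmed 22.0
keeper [187. 262.] 126 rect [ 683.1 -244.7] [56.7 20.8] long yaw 1.522 zmed 19.0
disc 305 [471.7 167.   51.7] rect [462.2 167.9] [66.9 84.6] z 5/50/95 [43.9 51.8 58.1]
disc 346 [566.6 140.6  51.9] rect [555.6 140.7] [66.3 83.7] z 5/50/95 [44.1 52.2 58.2]
bar 176 [533. 397. 293.] [468. 380. 271.] [610. 409. 299.]
finger z 335 12 [540. 428. 335.] [545. 445. 342.]
finger z 350 48 [534. 425. 343.] [554. 446. 358.]
finger z 365 55 [537. 424. 357.] [555. 444. 373.]
finger z 380 56 [504. 420. 372.] [573. 447. 388.]
finger z 395 109 [498. 420. 387.] [583. 450. 403.]
finger z 410 143 [483. 420. 402.] [596. 451. 418.]
```

View pics/s6.png

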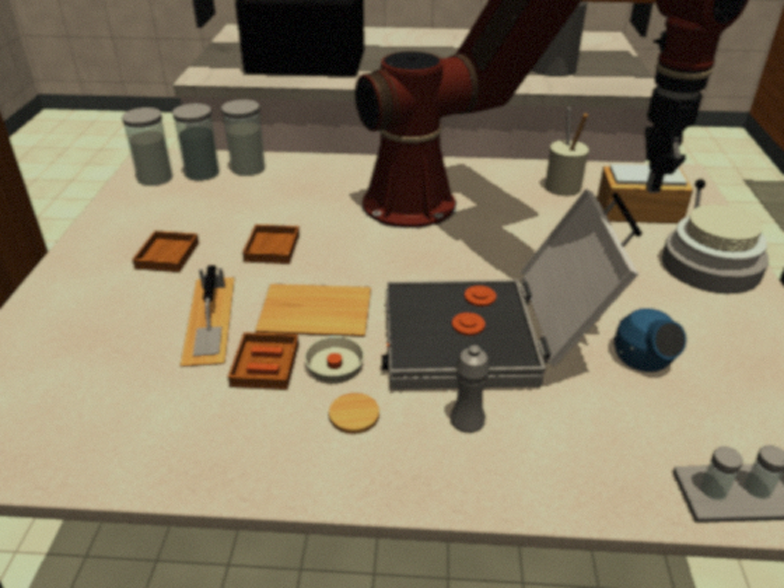

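The scene shows the sticks in the tray (265,360), the pellet in the dish (335,360) and both discs foot up. The fingers stand behind the lid bar at (655,185), clear of it. Lowering and pushing the lid along its arc.

Request:
move_arm(linear=[[0,0,-27],[0,0,-25],[0,0,0],[1.9,-20,5.5],[1.9,-20,5.5],[1.9,-20,5.5],[1.8,-19,5],[1.8,-19,5],[0,0,0]], yaw=[0,0,0,0,0,0,0,0,0])

```text
t: 32.55
eef_pos: [0.5463, 0.3362, 0.4877]
tcp_rot: [[-0.094, 0.996, 0.003], [0.996, 0.094, 0.001], [0.001, 0.003, -1.0]]
wrist_force: [0.8, 0.1, 0.2]
gripper_width: 0.0005
finger_force: 0.0
```

Request:
move_arm(linear=[[2.2,-23.5,2],[2.2,-23.5,2],[2.2,-22.5,-2],[2.2,-22.5,-2],[2.4,-25.5,-7],[2.4,-25.5,-7],[2.2,-23.5,-12],[2.2,-23.5,-12],[0,0,0]], yaw=[0,0,0,0,0,0,0,0,0])

```text
t: 33.45
eef_pos: [0.5637, 0.1466, 0.4457]
tcp_rot: [[-0.094, 0.996, -0.002], [0.996, 0.094, -0.001], [-0.001, -0.002, -1.0]]
wrist_force: [-0.0, 0.5, -0.2]
gripper_width: -0.0002
finger_force: 0.0
```

```bash
cat >> h.py <<'E'
def lid():
    im,d,W,p=cap('scene'); V=im.max(-1); X,Y,Z=W[...,0],W[...,1],W[...,2]
    h=np.array([.5476,.2753,.062]); py=np.array([-.096,.995,0]); px=np.array([.995,.096,0])
    R=W-h; a=R@py; b=R@px; m=(Z>.085)&(abs(b)<.13)&(a<.16)&(a>-.25)&(V>60)&(Z<.3)
    P=np.c_[a[m],R[...,2][m]]; r=np.hypot(*P.T); ok=(r<.225)&(r>.06); an=np.arctan2(P[ok,1],-P[ok,0]); print('lid n',ok.sum(),'angle pct 10/50/90',np.percentile(an,[10,50,90]).round(3))
    return im
E
python3 - <<'E'
from h import *
s=env.sense(); print(s['eef_pos'],s['wrist_force'])
im=lid(); save('s7',im[120:300,200:480],2.8)
E
```

```text
[0.56368336 0.14658583 0.44574437] [-0.02339423  0.518013   -0.17429439]
lid n 911 angle pct 10/50/90 [0.988 0.993 1.005]
```

View pics/s7.png

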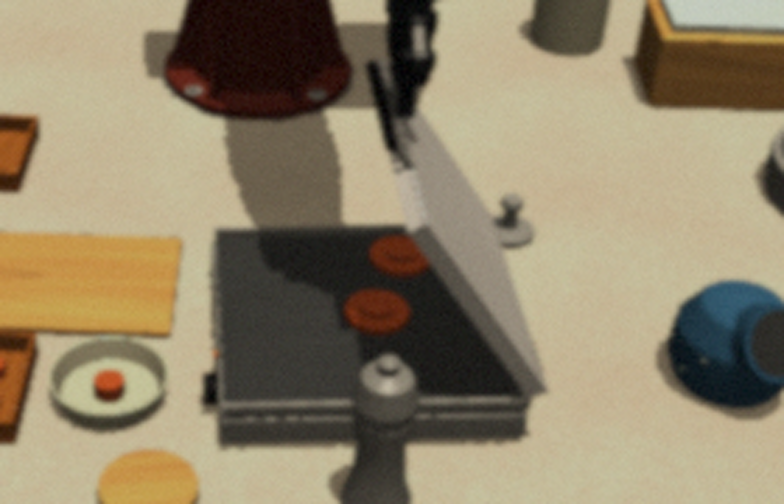

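The lid stands at 0.99 rad and follows the fingers, which are behind the bar at crop (400,110). Pushing the rest of the way to 0.785, then easing off and up.

Request:
move_arm(linear=[[1,-10.7,-7.7],[1,-10.7,-7.7],[1.1,-11,-10],[1.1,-11,-10],[0,0,0],[-0.5,6,4],[0,0,25],[0,0,45],[0,0,50],[0,0,0]], yaw=[0,0,0,0,0,0,0,0,0,0])

```text
t: 34.5
eef_pos: [0.5675, 0.1118, 0.5428]
tcp_rot: [[-0.097, 0.995, 0.011], [0.995, 0.097, 0.001], [-0.001, 0.011, -1.0]]
wrist_force: [-0.7, -0.4, -0.1]
gripper_width: 0.0002
finger_force: 0.0
```

Run:
```python
from h import *
s=env.sense(); print(s['t'],s['eef_pos'],s['wrist_force'])
im=lid(); save('s8',im,1.4)
im,d,W,p=cap('top'); keepers(im,W); discs(im,W); save('t3',im,1.4)
```

```text
34.5 [0.56748937 0.11180764 0.54278824] [-0.66054725 -0.37662427 -0.0510547 ]
lid n 1820 angle pct 10/50/90 [0.781 0.789 0.806]
keeper [355. 158.] 87 rect [ 677.6 -244.6] [16. 58.] long yaw -1.549 zmed 20.2
keeper [314. 167.] 55 rect [ 645.9 -114.1] [23.6 22.9] long yaw 0.038 zmed 23.6
keeper [355. 173.] 97 rect [ 628.6 -247.6] [16.5 58.4] long yaw -1.544 zmed 20.4
disc 10437 [500.8 101.1 843.8] rect [504.  105.5] [218.  115.1] z 5/50/95 [821.7 846.4 860.8]
```

View pics/s8.png

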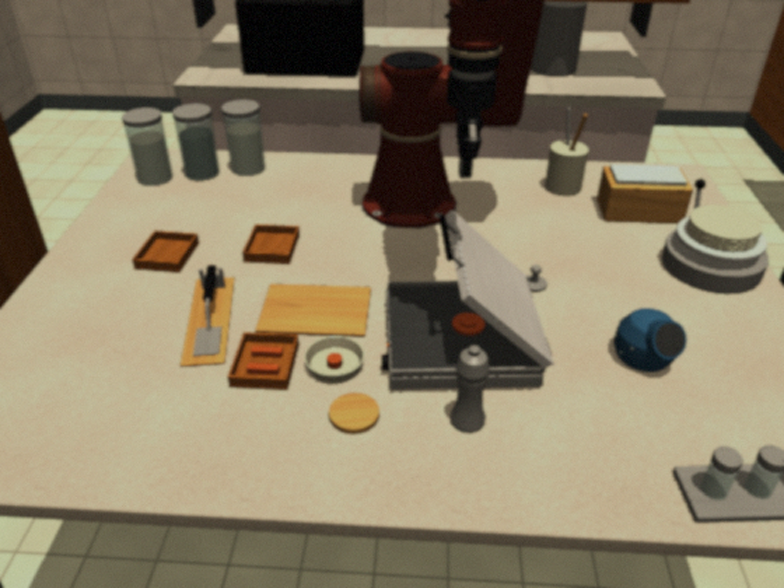

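The picture shows the lid at 0.789 rad (495,280), the turner on its rest (208,310), the sticks in the tray and the pellet in the dish. One disc is visible at (468,323) and the other is behind the lid. The arm touches nothing, so I'm handing in.

```bash
python3 -c "
from plant import env
print(env.job_done())"
```

```text
the job is handed in; nothing more can be done
None
```

The job is handed in at about 34 s of the 210 s, with no verdict returned: both discs were turned foot up, the turner is back on its rest, both sticks are in the tray, the pellet is in the dish, and the lid stands at about 0.79 rad (45°); disc B, which got knocked against the rim mid-run, was last seen flat before the lid came down and hid it.

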